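Lock up the drill jig and hold it shut

TASK

The clamp slide of the blue drill jig has caught half-way: draw its black knob all the way out, then push it fully home against the bracket, and then swing the hinged aluminium lid down onto the jig. Take the red-knobbed pin from the wooden block and push it through the hole in the lid into the hole in the jig until its flange sits on the lid and the sprung lid is pressed completely shut. Finish holding: the program ends with the gripper still on the pin, keeping it pressed down so that the lid stays shut; leave the other tools and parts on the bench where they are.

Things in the scene. Friction and masses are not known exactly. Their poses are not given: they have to be found in the camera images.
- jig: Blue steel drill jig fixed to the bench: block 150 mm (its x) by 100 mm (its y), 40 mm high, and on its +y side a tongue 26 mm high (x -20 to 40, y 50 to 124 mm) for the clamp slide. Origin: centre of the block's underside; z up, +x towards the lid's hinge, +y the way the slide is pulled out. Hinge axis parallel to y at x = 75, z = 40 mm. Place and yaw vary.
- jig_hole (a point): Centre of the mouth of the jig's pin hole (12 mm across, 40 mm deep), on its top face 40 mm above the bench, at jig x = -40, y = 0 mm. Axes as the jig's. A sprung brass pad beside the hole holds the fallen lid about 6 mm ajar there until it is pressed down.
- lid (a joint): Angle of the aluminium lid, rad: 0 shut flat on the jig, pi/2 upright, starts leaning back at 1.7 to 1.9, stop at 2.0. Stays put while leaning back; pushed forward past 1.0 it falls softly by itself (about 1.5 s) and rests near 0.05 on the sprung pad. Shutting it fully takes about 5 N at its hole; let go, it springs ajar.
- lid_edge (a point): Middle of the lid's free edge, mid-thickness, 130 mm from the hinge axis; moves with the lid. The lid is a plate 130 mm long, 96 mm wide, 10 mm thick, 0.25 kg. x axis points along the lid to the hinge.
- lid_hole (a point): Centre of the 13 mm hole in the lid, on the face that is uppermost when the lid is shut, 115 mm from the hinge. With the lid shut it is right above jig_hole at 50 mm over the bench.
- clamp (a joint): Clamp slide in m: 0 = fully home against the bracket, 0.030 = all the way out (stop). Starts at 0.008 to 0.018. Slides along the jig's +y with about 3 N of friction and stays where it is left.
- clamp_knob (a point): Centre of the black upright round knob on the clamp slide, 20 mm across and 26 mm high, centre 54 mm above the bench, top at 68 mm; at jig x = 10 mm, y = 85 mm when home and 115 mm when out. The neck below it is thinner; the slide bar under it is 24 mm wide, its top 34 mm above the bench. Axes as the jig's.
- pin_knob (a point): Centre of the pin's upright red round knob, 20 mm across, 40 mm high. Below it a steel flange 30 mm across, 6 mm thick (underside 30 mm below this point), then a 10 mm shaft 45 mm long with tapered tip. 0.1 to 0.16 kg. z: pin axis, up. Starts in a hole of the wooden block, this point 80 mm above the bench; lift 50 mm to clear. Seated on the shut lid: 80 mm again.
- pin_tip (a point): Tip of the jig pin's shaft, on its axis. 5 mm above the bench when the pin is seated on the shut lid.
- block: Fixed wooden pin block 60 mm (its x) by 145 mm (its y), 50 mm high, with two holes 76 mm apart along its y. Origin at the centre of its underside. One hole holds the red-knobbed jig pin, the other a spare.
- spare_knob (a point): Centre of the yellow knob of the spare pin (too short for this job), otherwise like the jig pin; leave it in the block.
- collar: Loose steel shaft collar, 48 mm across, 18 mm high; origin at its underside. Leave alone.
- can: Loose green spray can, 54 mm across, 160 mm high; origin at its underside. Leave alone.
- hammer: Loose hammer lying to the left. Leave alone.
- brush: Loose brush lying to the right. Leave alone.
- offcut: Loose dark steel offcut 50 x 30 x 16 mm; origin at its underside. Leave alone.
Mind the look-alikes: they are no part of the job. Leave any green or purple look-alike of the part that bears pin_knob alone.

How it is judged:
On the way, in this order (a step that is already met when the one before it is completed fails the run):
1. the clamp knob is drawn all the way out (value of joint clamp above 0.026 m), for 0.1 s.
2. the clamp knob is pushed fully home, the lid still open (value of joint clamp below 0.003 m and value of joint lid above 0.5 rad), for 0.1 s.
3. the lid is swung down onto the jig, the pin not yet in it (value of joint lid below 0.09 rad and distance between pin_tip and jig_hole above 0.06 m), for 0.2 s.
At the end, for the whole second after the job is handed in: Clamp slide home (within 4 mm), lid shut (under 0.012 rad), pin through the lid into the jig hole (tip within 4 mm of its axis, at most 9 mm above the bench), the gripper still on the pin (over 2 N) and the pin pressing on the lid (over 2.5 N), through the last second (value of joint clamp below 0.004 m and value of joint lid below 0.012 rad and horizontal distance between pin_tip and jig_hole below 0.004 m and height (world z) of pin_tip below 0.009 m and z of pin_tip in the frame of jig_hole below -0.031 m and contact force between the fingers and pin above 2 N and contact force between pin and lid above 2.5 N); the arm keeps its last pose, push and grip.
It fails at once if a bystander is shoved more than 30 mm (distance of any of collar, can, hammer, brush, offcut, spare_knob from where it was at the start of the episode above 0.03 m).
It also fails if it takes over 72 s, if anything falls off the work surface, if the arm or the gripper's body presses on something with over 40 N, if the wrist force passes 120 N, or if a joint passes its speed limit or range.

ROBOT

A 6-joint arm with a two-finger parallel gripper is mounted at the origin on the work surface. World frame = base frame: x ahead of the robot, y to its left, z up, the work surface at z = 0. Lengths are in m, angles in rad, forces in N, time in s.
With the tool pointing down it reaches from about 0.25 to 0.775 m from the base axis. Payload 8.9 kg.
Tool frame: the origin (TCP) lies on the centre line of the jaws, within the pads' length; the fingertips stand 25 mm ahead of it and the grasp point (between the pads) lies 6 mm ahead of it (r.nose_length is the distance from the TCP to the fingertips, in m); z points along the fingers, y is the line along which they close (so a half turn about z gives the same grasp; the last joint's range is limited). The gripper opens to 85 mm and grips with 20 to 120 N. Pads are 22 mm wide; open, the fingers measure 114 mm over their backs; the gripper's body (76 mm by 85 mm) begins 54 mm behind the grasp point. The pads swing forward as they close: fully open they stand 13 mm farther back than shut.
Start: joints at [0.963, 0.291, -0.153, 1.127, 0, 1.431], TCP at [0.237, 0.468, 0.256] pointing down, gripper open.
Joint ranges: [-2.52, 2.52], [-0.91, 1.74], [-1.3, 1.37], [-1.96, 2.02], [-1.52, 1.47], [-3.14, 3.14]. Speed limits (rad/s): [2.22, 2.22, 2.79, 3.14, 3.14, 3.14].

INTERFACE

Orientations are given as a unit quaternion [x, y, z, w].
In Python, from station import read_state, grab_frame, calibration, order, nets, r gives the robot as it stands. The module is installed in compiled form; this text tells all that it offers.
- The arm moves only by the tool drive_tool, never from a script. Its argument "deltas" is text: rows parted by semicolons, each of 7 numbers parted by spaces: the shift along the tool's x, y, z in cm, then the turn, a rotation vector about the tool's x, y, z in rad, then the closure in counts, from 0 (fully open) to 255 (shut). A call has 1 to 8 rows; each row shifts and turns the commanded pose from where the row before left it, along the tool's axes as they then stand; what a row does not reach is not made up. A row lasts 1/10 s, in which the tool goes at most 50 mm and 8.59 degrees, less where a joint would pass 70% of its speed; a pose out of reach is approached as far as the arm can. A call with a gripper value outside its range is refused whole. The fingers move at their own pace and stop on an object; "grip_force" is the grip in N (left out, the last holds). Time passes only in rows, so rows that do not move let the fingers close. It gives the time, the measured TCP pose, the force, the opening and the grip force at its end, in the units of the state.
- read_state(): the state, without advancing time (a new reading comes with each control period).
- grab_frame(name): name is "scene" or "top" or "wrist"; returns the picture (420x560x3 uint8, red, green, blue); there is no depth.
- calibration(name): a dict with "intrinsics" (3x3 intrinsics, pixels), "origin" and "attitude" of the camera in the world; the wrist camera has in their place "tool_from_camera" (4x4, takes a point from camera to tool coordinates, whose origin is the TCP and whose axes are the flange's). Camera axes: x right, y down, z forward; pixel columns grow to the right and rows downward; lengths in m; the calibration is good to about 2 mm. The wrist camera is an equidistant fisheye: a pixel r from the principal point sees the ray r / f radians off the axis. A picture is of the moment at which its call begins: read the wrist's pose just before it. calibration takes no time and is no camera call.
- order.hand_in(): hands the job in; it is judged then, once.
Trained networks look in the newest picture that a camera, given by its name, has taken for a name from the list of things; names that differ only in an ending like _2 or _b are one class to them, and where a whole thing is asked for, a point or a joint stands for the part that bears it (a point fixed in the world has none). Each returns a list of dicts, best first, with "confidence" (0 to 1); they miss things now and then, are a little off and sometimes report something else, mostly with a low value. They report only what shows in the picture. A call takes as long as a camera call. They do not tell look-alikes from the thing itself.
- nets.trace(camera, name): "pixels" (420x560 bool, what is visible of it) and "bbox" ([centre column, centre row, width, height] in pixels, round what is visible of it).
The state is a dict: "clock": time; "q": joint angles; "dq": joint speeds; "joint_torque": joint torques, N m; "ee_pos": TCP position; "eef_rot": TCP orientation; "wrist_force": force on the tool from outside, world axes, zero at the start; "ft_torque": the same for the moment, N m; "width": opening from 0.0 (shut) to 1.0 (fully open); "grasp_force": force on a finger pad.
Only numpy, scipy, OpenCV 4.12 (cv2) and the standard library are available. Lean on these libraries where they do the work, as an engineer would, in place of code of your own. Each camera call takes 0.05 s, during which the arm holds its last target. There are 200 camera calls.

## Working session

There is one attempt and no reset: what is moved stays moved. The work goes in short steps, Python scripts to look and compute and a tool call to move; the robot and the scene stay as the last step left them, time stands still between calls to the robot, and variables do not carry over. Pictures are saved under pics/ and viewed, at most 10 in all, crops included, and the job is handed in when it is done.

Besides the shell and the picture viewer there is one more tool, called as name(argument=value, ...) on one line, values as JSON. drive_tool: Moves the arm, as the interface text tells. Its arguments: {"type":"object","properties":{"deltas":{"type":"string"},"grip_force":{"type":"number"}},"required":["deltas"]}

```bash
mkdir -p pics
cat > h.py <<'E'
import numpy as np, cv2
from scipy.spatial.transform import Rotation as R
from station import read_state, grab_frame, calibration, order, nets, r
def ray(cam,px):
    c=calibration(cam); K=np.array(c["intrinsics"]); px=np.atleast_2d(np.array(px,float))
    x=(px[:,0]-K[0,2])/K[0,0]; y=(px[:,1]-K[1,2])/K[1,1]
    if cam=="wrist":
        s=read_state(); T=np.array(c["tool_from_camera"]); Rt=R.from_quat(s["eef_rot"]).as_matrix()
        th=np.hypot(x,y); k=np.sinc(th/np.pi); d=np.c_[x*np.where(th>0,np.sin(th)/np.maximum(th,1e-9),1),y*np.where(th>0,np.sin(th)/np.maximum(th,1e-9),1),np.cos(th)]
        return Rt@T[:3,3]+np.array(s["ee_pos"]), d@(Rt@T[:3,:3]).T
    A=np.array(c["attitude"])
    A=A if A.shape==(3,3) else R.from_quat(A).as_matrix()
    return np.array(c["origin"]), np.c_[x,y,np.ones(len(x))]@A.T
def atz(cam,px,z):
    o,d=ray(cam,px); return o+d*((z-o[2])/d[:,2])[:,None]
def proj(cam,P):
    c=calibration(cam); K=np.array(c["intrinsics"]); P=np.atleast_2d(P)
    if cam=="wrist":
        s=read_state(); T=np.array(c["tool_from_camera"]); Rt=R.from_quat(s["eef_rot"]).as_matrix()
        p=((P-s["ee_pos"])@Rt-T[:3,3])@T[:3,:3]; rr=np.hypot(p[:,0],p[:,1]); th=np.arctan2(rr,p[:,2]); u=p[:,:2]/rr[:,None]*th[:,None]
    else:
        A=np.array(c["attitude"]); A=A if A.shape==(3,3) else R.from_quat(A).as_matrix()
        p=(P-c["origin"])@A; u=p[:,:2]/p[:,2:]
    return u@K[:2,:2].T+K[:2,2]
def save(img,n,big=1.4): cv2.imwrite("pics/"+n,cv2.resize(cv2.cvtColor(img,cv2.COLOR_RGB2BGR),None,fx=big,fy=big))
E
python3 - <<'E'
from h import *
np.set_printoptions(precision=4,suppress=True)
for c in("top","scene"):
    save(grab_frame(c),c+"1.png"); k=calibration(c); print(c,k)
    for n in("jig","clamp_knob","pin_knob","spare_knob","block","lid","can","collar","hammer","brush","offcut"):
        print(n,[(np.round(d["confidence"],2),np.round(d["bbox"])) for d in nets.trace(c,n)][:3])
print(calibration("wrist")); print(read_state())
E
```

```text
top {'intrinsics': array([[506.0977,   0.    , 285.1132],
       [  0.    , 506.0977, 210.4615],
       [  0.    ,   0.    ,   1.    ]]), 'origin': array([ 0.3856, -0.0163,  1.5628]), 'attitude': array([-0.7008,  0.7107, -0.0365,  0.0495])}
jig [(np.float64(0.87), array([248., 212.,  74.,  74.])), (np.float64(0.6), array([346., 269.,   8.,  14.]))]
clamp_knob [(np.float64(0.79), array([251., 228.,  18.,  36.]))]
pin_knob [(np.float64(0.59), array([422., 222.,  10.,  11.])), (np.float64(0.56), array([403., 257.,   9.,   8.])), (np.float64(0.45), array([362., 241.,   8.,  10.]))]
spare_knob []
block []
lid [(np.float64(0.66), array([224., 197.,  22.,  44.])), (np.float64(0.37), array([147., 227.,  35.,  84.]))]
can [(np.float64(0.96), array([327., 146.,  19.,  29.]))]
collar [(np.float64(0.67), array([419., 184.,  15.,  17.]))]
hammer [(np.float64(0.79), array([148., 226.,  32.,  86.]))]
brush [(np.float64(0.82), array([441., 263.,  21.,  64.]))]
offcut [(np.float64(0.48), array([345., 268.,  13.,  19.]))]
scene {'intrinsics': array([[436.8077,   0.    , 283.0361],
       [  0.    , 43
[... 1215 characters left out ...]
  ,   1.    ]]), 'tool_from_camera': array([[-0.0002, -0.9444, -0.3287,  0.0851],
       [ 1.    , -0.0003,  0.0002, -0.    ],
       [-0.0003, -0.3287,  0.9444, -0.1179],
       [ 0.    ,  0.    ,  0.    ,  1.    ]])}
{'clock': 1.2, 'q': array([ 0.9627,  0.2907, -0.1534,  1.1267, -0.    ,  1.4315]), 'dq': array([-0.0007,  0.0007, -0.0004, -0.0007, -0.0006, -0.002 ]), 'joint_torque': array([ -0.0013, -53.7036,  33.1642,   0.0016,  -0.0005,  -0.    ]), 'ee_pos': array([0.2372, 0.4684, 0.2563]), 'eef_rot': array([ 0.2322,  0.9727, -0.    ,  0.    ]), 'wrist_force': array([-0.2266,  0.2334, -0.7778]), 'ft_torque': array([0.0126, 0.0385, 0.0226]), 'grasp_force': 0.0, 'width': 1.0013435186330482}
```

Run:
```python
import cv2
a=cv2.imread("pics/top1.png");b=cv2.imread("pics/scene1.png")
f=1.4
cv2.imwrite("pics/topc.png",cv2.resize(a[int(120*f):int(310*f),int(190*f):int(460*f)],(800,563)))
cv2.imwrite("pics/scenec.png",cv2.resize(b[int(130*f):int(330*f),int(90*f):int(400*f)],(800,516)))
```

```text
(no output)
```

View pics/topc.png

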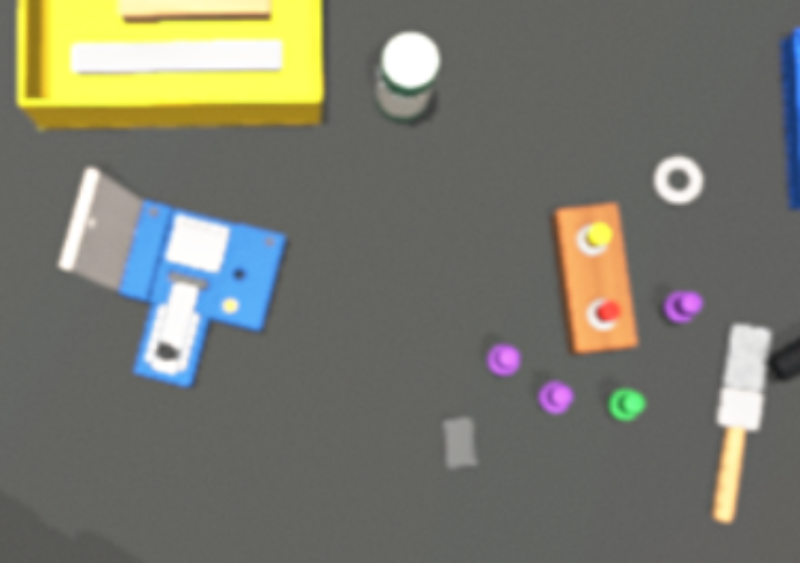

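View pics/scenec.png

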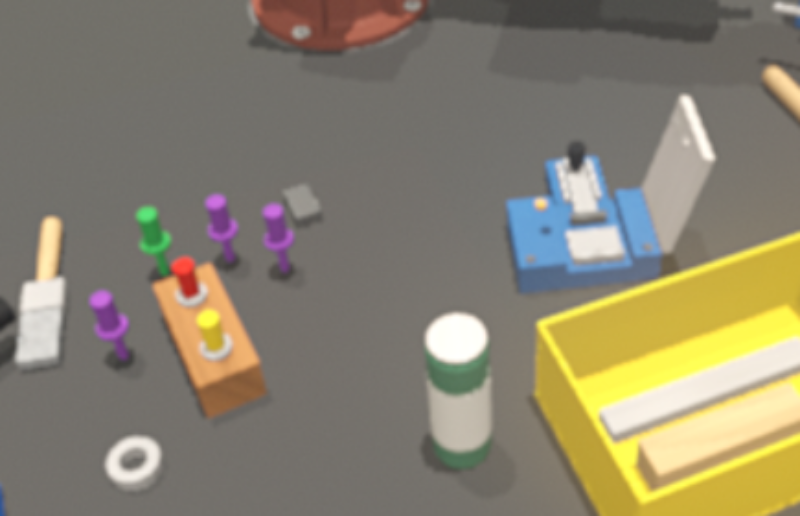

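The top view shows the jig at pixels 235-287, 187-250 with its lid leaning left. The black knob is near (246,239) and the jig hole near (271,212). The red pin is at (395,225) in the block and the yellow spare at (392,199). Purple and green look-alikes stand around the block.

Run:
```python
from h import *
np.set_printoptions(precision=4,suppress=True)
f=2.963
def t(u,v,z): return atz("top",[(190+u/f,120+v/f)],z)[0]
H=t(239,273,.04);print("hole",H)
a=t(287,235,.04);b=t(262,331,.04);c=t(134,374,.026);d=t(191,387,.026)
print("corners",a,b,c,d)
print("yaw via front edge",np.degrees(np.arctan2(*(b-a)[1::-1])), "tongue x",np.degrees(np.arctan2(*(c-d)[1::-1])))
print("size",np.linalg.norm(a-b),np.linalg.norm(c-d))
print("knob",t(167,352,.06)); print("red",t(608,311,.1),"yel",t(599,233,.1))
print("can",t(411,58,.16))
for n,p in dict(a=(505,359),b=(556,396),c=(685,305),g=(627,403)).items(): print(n,t(*p,.03))
```

```text
hole [0.5676 0.0545 0.04  ]
corners [0.6061 0.0048 0.04  ] [0.5078 0.0316 0.04  ] [0.4666 0.1639 0.026 ] [0.4525 0.1054 0.026 ]
yaw via front edge 164.7658187537152 tongue x 76.42882797900832
size 0.10191867281997481 0.060146007597777315
knob [0.4864 0.1267 0.06  ]
red [ 0.5176 -0.3081  0.1   ] yel [ 0.5946 -0.3023  0.1   ]
can [ 0.7581 -0.1179  0.16  ]
a [ 0.4764 -0.2156  0.03  ]
b [ 0.4381 -0.2661  0.03  ]
c [ 0.529  -0.4006  0.03  ]
g [ 0.43   -0.3376  0.03  ]
```

drive_tool(deltas="-3.76 -1.91 0.6 0 0 0 60;-3.76 -1.91 0.6 0 0 0 60;-3.76 -1.91 0.6 0 0 0 60;-3.76 -1.91 0.6 0 0 0 60;-3.76 -1.91 0.6 0 0 0 60;-3.76 -1.91 0.6 0 0 0 60;-3.76 -1.91 1 0 0 0 60;-3.76 -1.91 1 0 0 0 60")

```text
clock: 2.0
ee_pos: [0.4375, 0.1946, 0.2003]
eef_rot: [0.232, 0.973, 0.0, 0.0]
wrist_force: [0.5, 0.8, 0.0]
width: 0.766
grasp_force: 0.0
```

drive_tool(deltas="-3.76 -1.91 1.0 0 0 0 60;-3.76 -1.91 1.0 0 0 -0.109 60;0 0 1 0 0 -0.109 60;0 0 0 0 0 0 60")

```text
clock: 2.4
ee_pos: [0.486, 0.127, 0.1691]
eef_rot: [0.125, 0.992, -0.0, -0.001]
wrist_force: [-1.1, -0.1, 0.2]
width: 0.763
grasp_force: 0.0
```

```bash
cat >> h.py <<'E'
def todo(P,yaw_y=None):
    "tool-frame shift (cm) to reach P, turn about tool z so that tool y has world yaw yaw_y (deg)"
    s=read_state(); Rt=R.from_quat(s["eef_rot"]).as_matrix()
    print("ee",np.round(s["ee_pos"],4),"tool y yaw",np.round(np.degrees(np.arctan2(Rt[1,1],Rt[0,1])),2),"z",np.round(Rt[:,2],3),"t",s["clock"],"F",np.round(s["wrist_force"],1),"w",round(s["width"],3))
    print("shift cm",np.round((np.array(P)-s["ee_pos"])@Rt*100,2))
    if yaw_y is not None: print("turn z",np.round(-((np.radians(yaw_y)-np.arctan2(Rt[1,1],Rt[0,1])+np.pi/2)%np.pi-np.pi/2),3))
E
python3 - <<'E'
from h import *
todo([.4864,.1267,.066],75.6)
save(grab_frame("wrist"),"w1.png")
print([(d["confidence"],d["bbox"]) for d in nets.trace("wrist","clamp_knob")][:2])
print(proj("wrist",[[.4864,.1267,.067],[.5676,.0545,.04],[.4666,.1639,.026],[.4525,.1054,.026],[.5078,.0316,.04],[.6061,.0048,.04]]).round(1))
E
```

```text
ee [0.486  0.127  0.1691] tool y yaw 75.59 z [-0.002 -0.    -1.   ] t 2.4 F [-1.1 -0.1  0.2] w 0.763
shift cm [-7.000e-02 -1.000e-02  1.031e+01]
turn z -0.0
[(0.64, [278.0, 235.9, 46.2, 117.8]), (0.6, [155.2, 406.9, 29.3, 26.1])]
[[273.4 219. ]
 [221.3 303.9]
 [311.1 168.8]
 [238.4 170. ]
 [176.  254.4]
 [189.4 340.1]]
```

View pics/w1.png

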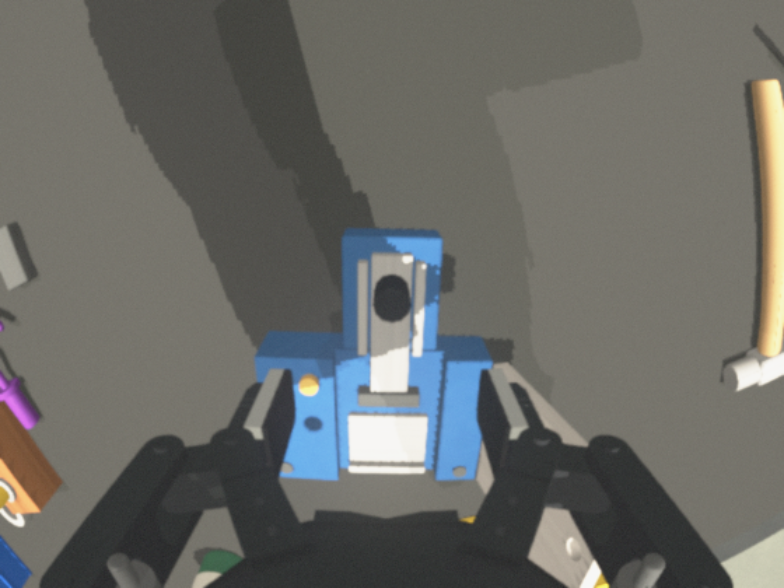

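The wrist view shows the knob's top at about (280,216) in raw pixels, the jig hole at (223.6,302), the tongue end corners at (245,166) and (315,166), and the jig's front edge at left.

Run:
```python
from h import *
np.set_printoptions(precision=4,suppress=True)
k=atz("wrist",[(280,216)],.067)[0];h=atz("wrist",[(223.6,302.3)],.04)[0]
c=atz("wrist",[(344/1.4,232/1.4),(441/1.4,232/1.4)],.026);print(k,h,c,np.linalg.norm(c[0]-c[1]))
e=c[1]-c[0];print("yaw",np.degrees(np.arctan2(e[1],e[0])))
# hole & tongue centre: jig (-.04,0)->(.01,.124)
v=c.mean(0)-h; a=np.degrees(np.arctan2(v[1],v[0])-np.arctan2(.124,.05));print("yaw2",a%360,np.linalg.norm(v[:2]),np.hypot(.05,.124))
yaw=np.radians(a);x=np.array([np.cos(yaw),np.sin(yaw)]);y=np.array([-x[1],x[0]]);o=h[:2]+.04*x
print("knob jig",(k[:2]-o)@x,(k[:2]-o)@y,"at x=.01 line:",o+.01*x+((k[:2]-o)@y)*y)
todo([*k[:2],.066],a)
```

```text
[0.4854 0.132  0.067 ] [0.5663 0.0573 0.04  ] [[0.4506 0.1123 0.026 ]
 [0.4649 0.1676 0.026 ]] 0.057183569239575405
yaw 75.51674052422548
yaw2 74.66578186491628 0.1364658497563669 0.13370115930686616
knob jig 0.010636824064869616 0.09776744152972802 at x=.01 line: [0.4852 0.1313]
ee [0.4859 0.1283 0.1704] tool y yaw 75.46 z [-0.001  0.    -1.   ] t 2.5 F [ 0.6  0.7 -0.4] w 0.765
shift cm [ 0.14  0.34 10.44]
turn z 0.014
```

drive_tool(deltas="0.1 0.3 3.5 0 0 0 60;0 0 3.5 0 0 0 60;0 0 3.2 0 0 0 60;0 0 0 0 0 0 255;0 0 0 0 0 0 255;0 0 0 0 0 0 255;0 0 0 0 0 0 255", grip_force=40)

```text
clock: 3.2
ee_pos: [0.4868, 0.1301, 0.0704]
eef_rot: [0.126, 0.992, -0.001, 0.001]
wrist_force: [-3.3, -8.3, 5.1]
width: 0.218
grasp_force: 38.9
```

drive_tool(deltas="0.7 0 0 0 0 0 255;0.7 0 0 0 0 0 255;0.4 0 0 0 0 0 255;0.2 0 0 0 0 0 255;0 0 0 0 0 0 255")

```text
clock: 3.7
ee_pos: [0.4691, 0.135, 0.0705]
eef_rot: [0.126, 0.992, -0.001, 0.003]
wrist_force: [2.6, -9.0, -0.5]
width: 0.218
grasp_force: 39.7
```

drive_tool(deltas="0.2 0 0 0 0 0 255;0.2 0 0 0 0 0 255;0 0 0 0 0 0 255")

```text
clock: 4.0
ee_pos: [0.4688, 0.1351, 0.0706]
eef_rot: [0.126, 0.992, -0.002, 0.006]
wrist_force: [16.1, -12.6, -14.3]
width: 0.211
grasp_force: 40.1
```

drive_tool(deltas="-0.8 0 0 0 0 0 255;-0.8 0 0 0 0 0 255;-0.8 0 0 0 0 0 255;-0.6 0 0 0 0 0 255;-0.4 0 0 0 0 0 255;-0.2 0 0 0 0 0 255;0 0 0 0 0 0 255")

```text
clock: 4.7
ee_pos: [0.4981, 0.1269, 0.0704]
eef_rot: [0.126, 0.992, -0.001, 0.001]
wrist_force: [-5.4, -7.3, 9.0]
width: 0.209
grasp_force: 42.6
```

drive_tool(deltas="-0.2 0 0 0 0 0 255;-0.1 0 0 0 0 0 255;0 0 0 0 0 0 255")

```text
clock: 5.0
ee_pos: [0.4983, 0.1269, 0.0703]
eef_rot: [0.125, 0.992, -0.001, -0.002]
wrist_force: [-15.0, -5.3, 19.5]
width: 0.214
grasp_force: 43.7
```

drive_tool(deltas="0.2 0 0 0 0 0 120;0 0 0 0 0 0 120;0 0 -0.1 0 0 0 120;0 0 -4.5 0 0 0 120;0 0 -5 0 0 0 120;0 0 -5 0 0 0 255;0 0 0 0 0 0 255;0 0 0 0 0 0 255")

```text
clock: 5.8
ee_pos: [0.4998, 0.1282, 0.2159]
eef_rot: [0.125, 0.992, 0.0, 0.002]
wrist_force: [0.2, 0.6, -1.6]
width: 0.024
grasp_force: 0.0
```

Run:
```python
from h import *
todo([.618,.245,.215],75)
save(grab_frame("wrist"),"w2.png")
```

```text
ee [0.4998 0.1282 0.2159] tool y yaw 75.63 z [ 0.004  0.    -1.   ] t 5.8 F [ 0.2  0.6 -1.6] w 0.024
shift cm [-8.55 14.25  0.14]
turn z 0.011
```

View pics/w2.png

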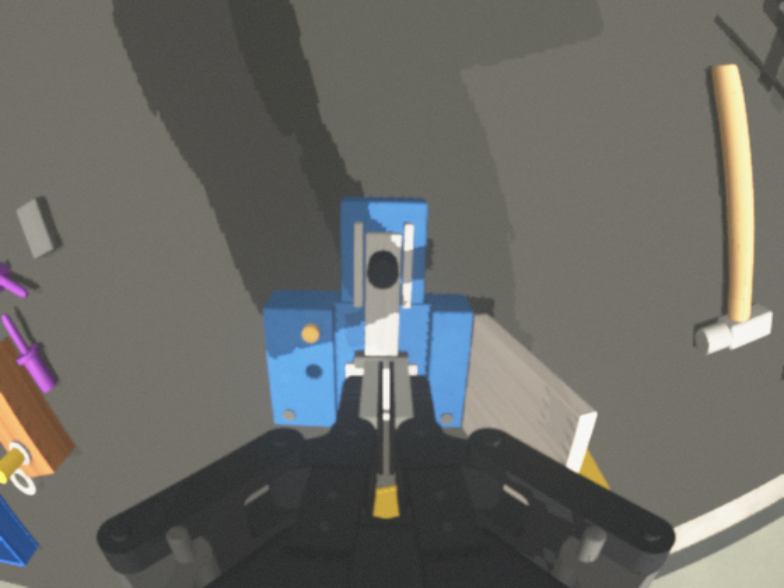

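The slide is home: its bar touches the bracket at (383,355). The jig hole is at raw (224,265), and the lid leans back right, with its free edge at about (590,440).

drive_tool(deltas="-2 3.6 0 0 0 0 255;-2 3.6 0 0 0 0 255;-2 3.6 0 0 0 0 255;-2 3.6 0 0 0 0 255;-0.5 0.3 1.5 0 0 0 255;0 0 2.3 0 0 0 255;0 0 2 0 0 0 255;0 0 0 0 0 0 255")

```text
clock: 6.65
ee_pos: [0.6145, 0.2482, 0.1514]
eef_rot: [0.125, 0.992, -0.002, -0.004]
wrist_force: [-0.3, -0.4, -1.4]
width: -0.001
grasp_force: 0.0
```

drive_tool(deltas="0 -2 0 0 0 0 255;0 -1.5 0 0 0 0 255;0 -1.5 0 0 0 0 255;0 -1.5 0 0 0 0 255;0 -1.5 0 0 0 0 255;0 -1.5 0 0 0 0 255;0 -1.5 0 0 0 0 255;0 -1.5 0 0 0 0 255")

```text
clock: 7.45
ee_pos: [0.5861, 0.1269, 0.1562]
eef_rot: [0.125, 0.992, -0.0, -0.0]
wrist_force: [-0.1, 1.4, -0.1]
width: 0.0
grasp_force: 0.6
```

drive_tool(deltas="0 -1.5 0 0 0 0 255;0 -1.5 0 0 0 0 255;0 -1 0 0 0 0 255;0 0 0 0 0 0 255;0 0 0 0 0 0 255")

```text
clock: 7.95
ee_pos: [0.5766, 0.0893, 0.1563]
eef_rot: [0.125, 0.992, 0.0, 0.0]
wrist_force: [-0.3, -0.1, -0.4]
width: -0.002
grasp_force: 0.0
```

Run:
```python
from h import *
todo([.5176,-.3081,.21],75.6)
```

```text
ee [0.5766 0.0893 0.1563] tool y yaw 75.6 z [ 0.  0. -1.] t 7.95 F [-0.3 -0.1 -0.4] w -0.002
shift cm [ -4.17 -39.96  -5.37]
turn z -0.0
```

drive_tool(deltas="0 0 -4.5 0 0 0 255;-0.4 -4.5 -0.9 0 0 0 120;-0.5 -4.6 0 0 0 0 120;-0.5 -4.6 0 0 0 0 120;-0.5 -4.6 0 0 0 0 120;-0.5 -4.6 0 0 0 0 120;-0.5 -4.6 0 0 0 0 120;-0.5 -4.6 0 0 0 0 120")

```text
clock: 8.75
ee_pos: [0.5298, -0.2312, 0.2104]
eef_rot: [0.125, 0.992, -0.0, 0.0]
wrist_force: [0.7, 0.3, 0.3]
width: 0.529
grasp_force: 0.0
```

drive_tool(deltas="-0.5 -4.6 0 0 0 0 120;-0.2 -3.3 0 0 0 0 120;0 0 0 0 0 0 120;0 0 0 0 0 0 120")

```text
clock: 9.15
ee_pos: [0.5171, -0.3081, 0.21]
eef_rot: [0.125, 0.992, 0.0, -0.0]
wrist_force: [-0.6, 0.4, 0.9]
width: 0.531
grasp_force: 0.0
```

Run:
```python
from h import *
im=grab_frame("wrist"); save(im,"w3.png")
todo([.5176,-.3081,.09],75.6)
h=cv2.cvtColor(im,cv2.COLOR_RGB2HSV); m=((h[...,0]<8)|(h[...,0]>172))&(h[...,1]>150)&(h[...,2]>80)
n,l,s,c=cv2.connectedComponentsWithStats(m.astype(np.uint8))
for i in range(1,n):
    if s[i,4]>60: print(s[i],c[i].round(1))
print("pred top/mid",proj("wrist",[[.5176,-.3081,.1],[.5176,-.3081,.08]]).round(1))
```

```text
ee [ 0.5173 -0.3073  0.2101] tool y yaw 75.66 z [-0.     0.001 -1.   ] t 9.2 F [-0.1  1.   0.6] w 0.532
shift cm [-0.06 -0.08 12.01]
turn z 0.001
[260 190  27  37 732] [272.9 208.4]
pred top/mid [[274.2 215.3]
 [274.3 206.6]]
```

View pics/w3.png

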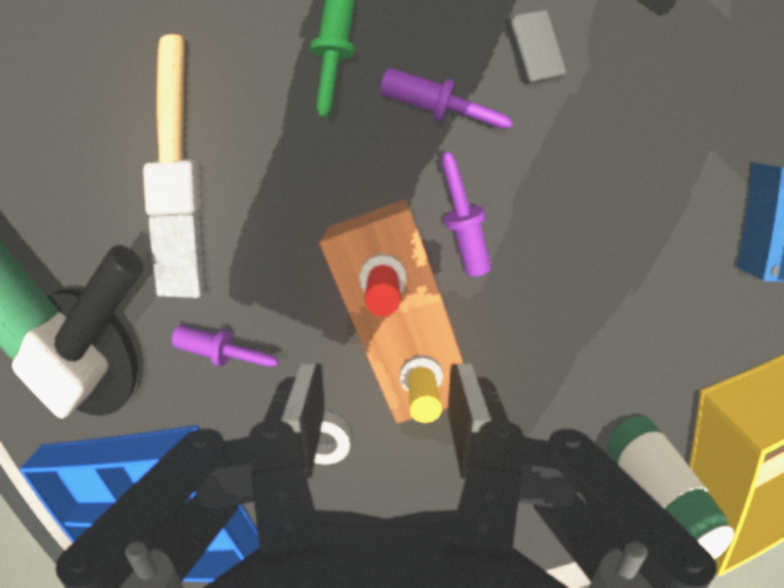

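The red pin's knob is in the block, its top at raw (273,214), which agrees with the prediction (274,215). The fingers are clear of the yellow spare and the purple pins.

drive_tool(deltas="0 -0.2 4.5 0 0 0 120;0 0 4.5 0 0 0 120;0 0 3 0 0 0 120;0 0 0 0 0 0 255;0 0 0 0 0 0 255;0 0 0 0 0 0 255;0 0 0 0 0 0 255", grip_force=80)

```text
clock: 9.9
ee_pos: [0.5176, -0.3105, 0.0922]
eef_rot: [0.125, 0.992, -0.001, 0.001]
wrist_force: [-0.1, -0.1, -1.3]
width: 0.208
grasp_force: 78.0
```

drive_tool(deltas="0 0 -3 0 0 0 255;0 0 -4 0 0 0 255;0 0 -4 0 0 0 255;0 4.5 0 0 0 0 255;0 4.6 0 0 0 0 255;0 4.6 0 0 0 0 255;0 4.6 0 0 0 0 255;0 4.6 0 0 0 0 255")

```text
clock: 10.7
ee_pos: [0.574, -0.0867, 0.2019]
eef_rot: [0.125, 0.992, -0.0, 0.001]
wrist_force: [0.8, 0.8, -1.1]
width: 0.211
grasp_force: 78.5
```

Run:
```python
from h import *
todo([.615,.044,.20],75.6)
```

```text
ee [ 0.574  -0.0867  0.2019] tool y yaw 75.61 z [ 0.002 -0.001 -1.   ] t 10.7 F [ 0.8  0.8 -1.1] w 0.211
shift cm [-0.72 13.67  0.19]
turn z 0.0
```

drive_tool(deltas="-0.2 4.5 0 0 0 0 255;-0.3 4.5 0 0 0 0 255;-0.2 4 0.1 0 0 0 255;0 0 0 0 0 0 255;0 0 0 0 0 0 255;0 0 0 0 0 0 255")

```text
clock: 11.3
ee_pos: [0.6125, 0.0353, 0.2]
eef_rot: [0.125, 0.992, -0.0, 0.0]
wrist_force: [0.1, 0.1, -1.9]
width: 0.211
grasp_force: 78.6
```

Run:
```python
from h import *
todo([.567,.057,.20],75.6)
save(grab_frame("wrist"),"w4.png")
print(proj("wrist",[[.567,.057,.056],[.615,.044,.089]]).round(1))
print([(d["confidence"],d["bbox"]) for d in nets.trace("wrist","lid_hole")][:2])
```

```text
ee [0.6125 0.0353 0.2   ] tool y yaw 75.6 z [ 0.001 -0.    -1.   ] t 11.3 F [ 0.1  0.1 -1.9] w 0.211
shift cm [ 4.94  0.97 -0.01]
turn z 0.0
[[287.7 142.3]
 [287.9 214.4]]
[(0.24, [345.4, 57.0, 34.4, 60.2])]
```

View pics/w4.png

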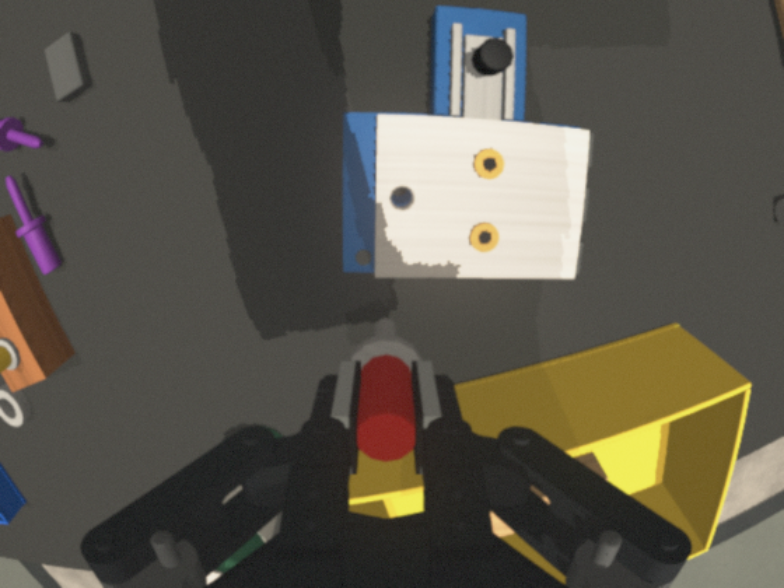

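The lid is down, with its hole at raw about (287.1,141) against a prediction of (287.7,142.3). The pin is held upright, its tip near (388,325) in the view.

Run:
```python
from h import *
im=grab_frame("wrist"); g=cv2.cvtColor(im,cv2.COLOR_RGB2GRAY)[125:158,272:302]
m=(g<110).astype(np.uint8); n,l,s,c=cv2.connectedComponentsWithStats(m)
for i in range(1,n): print(s[i],(c[i]+[272,125]).round(2))
p=atz("wrist",[(287.1,141.1)],.056)[0]; print(p)
todo([*p[:2],.2])
# pin axis: red shaft tip check
s=read_state(); Rt=R.from_quat(s["eef_rot"]).as_matrix()
print("pred tip px",proj("wrist",np.array(s["ee_pos"])+Rt@[0,0,.087]).round(1))
g=im[205:250,262:295]; cv2.imwrite("pics/tip.png",cv2.resize(im[130:290,220:330,::-1],None,fx=3.7,fy=3.7,interpolation=2))
```

```text
[  8   9  15  14 149] [287.03 140.37]
[0.56580511 0.0566233  0.056     ]
ee [0.6123 0.0348 0.1997] tool y yaw 75.54 z [ 0. -0. -1.] t 11.45 F [-0.2 -0.  -1.4] w 0.208
shift cm [ 5.05  0.95 -0.03]
pred tip px [[275.3 226.4]]
```

View pics/tip.png

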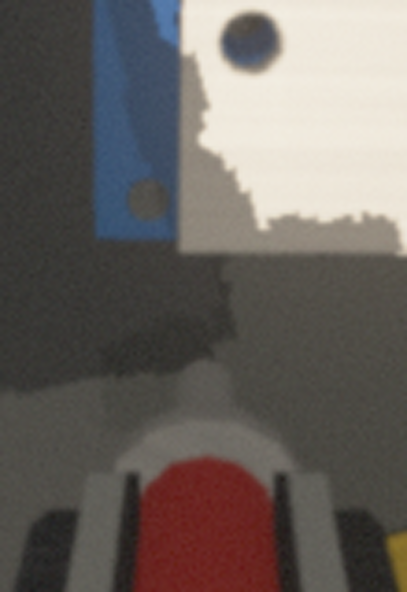

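drive_tool(deltas="2.6 0.5 0 0 0 0 255;2.55 0.45 0 0 0 0 255;0 0 2 0 0 0 255;0 0 1.8 0 0 0 255;0 0 0 0 0 0 255;0 0 0 0 0 0 255;0 0 0 0 0 0 255")

```text
clock: 12.15
ee_pos: [0.5656, 0.0575, 0.1623]
eef_rot: [0.125, 0.992, 0.0, 0.001]
wrist_force: [-0.1, -0.1, -1.4]
width: 0.209
grasp_force: 78.7
```

Run:
```python
from h import *
todo([.5658,.0566,.162]); im=grab_frame("wrist")
s=read_state(); Rt=R.from_quat(s["eef_rot"]).as_matrix()
print("pred tip px",proj("wrist",np.array(s["ee_pos"])+Rt@[0,0,.087]).round(1),"hole",proj("wrist",[.5658,.0566,.056]).round(1))
cv2.imwrite("pics/tip2.png",cv2.resize(im[160:270,215:335,::-1],None,fx=5,fy=5,interpolation=2))
```

```text
ee [0.5656 0.0575 0.1623] tool y yaw 75.59 z [ 0.001 -0.    -1.   ] t 12.15 F [-0.1 -0.1 -1.4] w 0.209
shift cm [-0.05 -0.08  0.03]
pred tip px [[275.3 226.4]] hole [[274.  216.7]]
```

View pics/tip2.png

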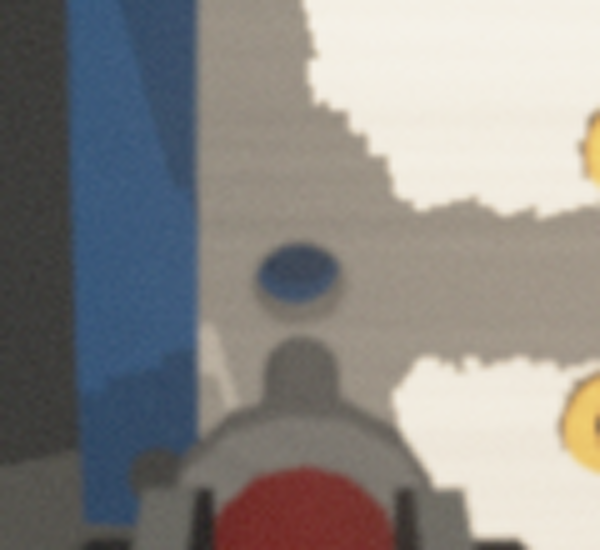

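Hole opening centre is at raw about (274.8,216.4). The tip's upper edge is at (275.2,227.6) and the flange's upper edge near row 237.6.

Run:
```python
from h import *
s=read_state(); Rt=R.from_quat(s["eef_rot"]).as_matrix(); e=np.array(s["ee_pos"])
t=np.linspace(0,2*np.pi,73)
def top(rad,z,dx=0): 
    q=proj("wrist",e+(np.c_[dx+rad*np.cos(t),rad*np.sin(t),0*t+z])@Rt.T); return q[:,1].min().round(1),q[:,0].min().round(1),q[:,0].max().round(1)
for dx in(-.003,0,.003):
  print(dx,"flange under",top(.015,.042,dx),"flange top",top(.015,.036,dx),"knob top",top(.01,-.004,dx),"shaft full r5 at .079",top(.005,.079,dx),"tip r2",top(.002,.087,dx),"tip r3",top(.003,.087,dx))
q=proj("wrist",np.c_[.5658+.0065*np.cos(t),.0566+.0065*np.sin(t),0*t+.056]); print("hole rows",q[:,1].min(),q[:,1].max(),"cols",q[:,0].min(),q[:,0].max())
```

```text
-0.003 flange under (np.float64(237.8), np.float64(248.5), np.float64(302.1)) flange top (np.float64(242.6), np.float64(247.7), np.float64(302.9)) knob top (np.float64(293.8), np.float64(252.4), np.float64(298.2)) shaft full r5 at .079 (np.float64(228.3), np.float64(267.7), np.float64(282.8)) tip r2 (np.float64(227.8), np.float64(272.4), np.float64(278.2)) tip r3 (np.float64(226.4), np.float64(270.9), np.float64(279.7))
0 flange under (np.float64(232.8), np.float64(248.3), np.float64(302.3)) flange top (np.float64(237.4), np.float64(247.5), np.float64(303.1)) knob top (np.float64(287.9), np.float64(252.1), np.float64(298.5)) shaft full r5 at .079 (np.float64(224.0), np.float64(267.7), np.float64(282.9)) tip r2 (np.float64(223.7), np.float64(272.4), np.float64(278.2)) tip r3 (np.float64(222.3), np.float64(270.9), np.float64(279.7))
0.003 flange under (np.float64(227.6), np.float64(248.1), np.float64(302.5)) flange top (np.float64(232.1), np.float64(247.3), np.float64(303.3)) knob top (np.float64(281.9), np.float64(251.9), np.float64(298.7)) shaft full r5 at .079 (np.float64(219.8), np.float64(267.7), np.float64(282.9)) tip r2 (np.float64(219.6), np.float64(272.3), np.float64(278.2)) tip r3 (np.float64(218.2), np.float64(270.9), np.float64(279.7))
hole rows 208.40195360026402 224.85252736610067 cols 265.1948416819256 282.8087713315263
```

drive_tool(deltas="0.24 -0.03 0 0 0 0 255;0 0 0.7 0 0 0 255;0 0 0 0 0 0 255")

```text
clock: 12.5
ee_pos: [0.5619, 0.0582, 0.1535]
eef_rot: [0.125, 0.992, -0.0, -0.001]
wrist_force: [-0.5, -0.7, -1.6]
width: 0.203
grasp_force: 78.7
```

Run:
```python
from h import *
todo([.5658,.0566,.155]); im=grab_frame("wrist")
cv2.imwrite("pics/tip3.png",cv2.resize(im[180:260,230:320,::-1],None,fx=6,fy=6,interpolation=2))
```

```text
ee [0.5619 0.0582 0.1535] tool y yaw 75.63 z [-0.001  0.    -1.   ] t 12.5 F [-0.5 -0.7 -1.6] w 0.203
shift cm [-0.42 -0.06 -0.15]
```

View pics/tip3.png

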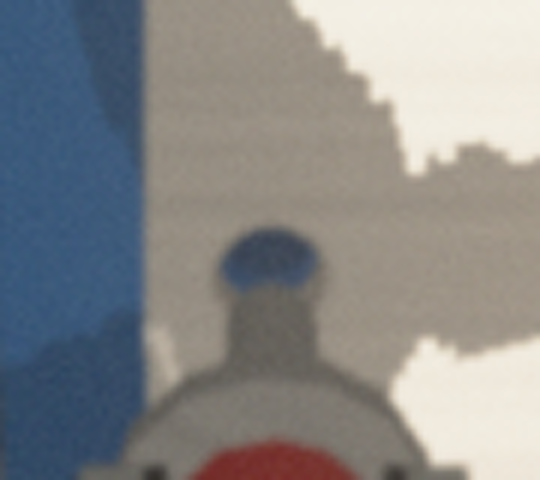

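Tip and hole columns agree (275.1), and rows agree once the 10 mm height difference is allowed for, so they are aligned. I'll insert gently.

drive_tool(deltas="0 0 0.6 0 0 0 255;0 0 0.6 0 0 0 255;0 0 0.5 0 0 0 255;0 0 0.4 0 0 0 255;0 0 0 0 0 0 255")

```text
clock: 13.05
ee_pos: [0.5625, 0.0582, 0.1327]
eef_rot: [0.125, 0.992, -0.0, -0.0]
wrist_force: [1.8, -0.3, -1.3]
width: 0.213
grasp_force: 78.6
```

drive_tool(deltas="0 0 0.4 0 0 0 255;0 0 0.4 0 0 0 255;0 0 0.4 0 0 0 255;0 0 0 0 0 0 255")

```text
clock: 13.45
ee_pos: [0.5625, 0.0581, 0.1208]
eef_rot: [0.125, 0.992, -0.0, -0.0]
wrist_force: [0.9, -1.1, -2.7]
width: 0.207
grasp_force: 78.6
```

drive_tool(deltas="0 0 0.6 0 0 0 255;0 0 0.6 0 0 0 255;0 0 0.6 0 0 0 255;0 0 0.4 0 0 0 255;0 0 0 0 0 0 255")

```text
clock: 13.95
ee_pos: [0.5626, 0.0579, 0.0986]
eef_rot: [0.125, 0.992, -0.0, -0.0]
wrist_force: [3.5, -2.9, -3.9]
width: 0.208
grasp_force: 78.4
```

drive_tool(deltas="0 0 0.3 0 0 0 255;0 0 0.2 0 0 0 255;0 0 0.2 0 0 0 255;0 0 0 0 0 0 255;0 0 0 0 0 0 255", grip_force=100)

```text
clock: 14.45
ee_pos: [0.5628, 0.058, 0.0923]
eef_rot: [0.125, 0.992, -0.0, 0.0]
wrist_force: [2.6, -4.4, -0.5]
width: 0.201
grasp_force: 97.7
```

drive_tool(deltas="0 0 0.2 0 0 0 255;0 0 0 0 0 0 255;0 0 0 0 0 0 255")

```text
clock: 14.75
ee_pos: [0.5628, 0.0579, 0.0905]
eef_rot: [0.125, 0.992, -0.0, 0.0]
wrist_force: [2.6, -4.7, 2.0]
width: 0.202
grasp_force: 98.0
```

drive_tool(deltas="0 0 0.2 0 0 0 255;0 0 0.1 0 0 0 255;0 0 0 0 0 0 255;0 0 0 0 0 0 255")

```text
clock: 15.15
ee_pos: [0.563, 0.0578, 0.0899]
eef_rot: [0.125, 0.992, -0.0, 0.001]
wrist_force: [-5.6, -5.2, 30.1]
width: 0.208
grasp_force: 101.5
```

drive_tool(deltas="0 0 -0.08 0 0 0 255;0 0 0 0 0 0 255;0 0 0 0 0 0 255")

```text
clock: 15.45
ee_pos: [0.563, 0.0578, 0.0901]
eef_rot: [0.125, 0.992, -0.0, 0.001]
wrist_force: [-3.4, -5.1, 23.3]
width: 0.204
grasp_force: 100.1
```

Run:
```python
from h import *
im=grab_frame("scene"); todo([.563,.058,.09])
cv2.imwrite("pics/end.png",cv2.resize(im[130:260,240:400,::-1],None,fx=4.5,fy=4.5,interpolation=2))
```

```text
ee [0.563  0.0578 0.0901] tool y yaw 75.62 z [ 0.002 -0.001 -1.   ] t 15.5 F [-3.7 -4.8 22.2] w 0.207
shift cm [0.   0.02 0.01]
```

View pics/end.png

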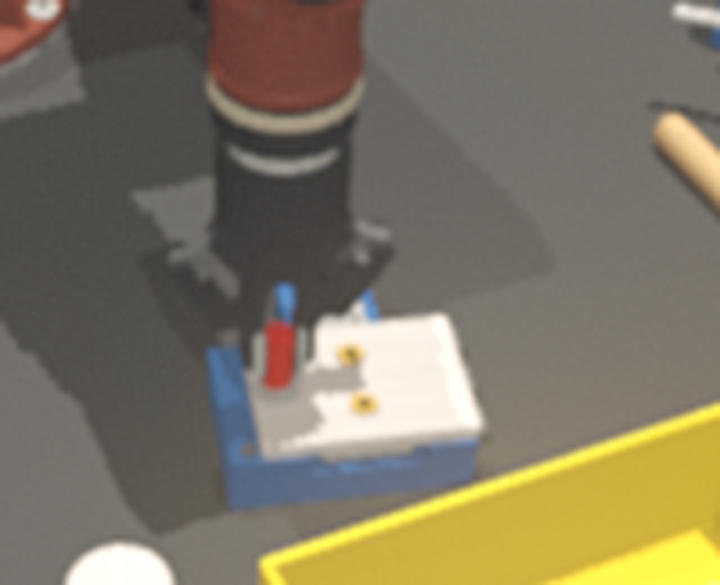

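The lid lies flat on the jig and the pin is seated in the gripper at about (280,365), pressed down with about 22 N. I'll hand it in.

```bash
python3 -c "
from station import order; print(order.hand_in())"
```

```text
the job is handed in; nothing more can be done
None
```

The job is handed in at about 15.5 s: the clamp was drawn out and pushed home, the lid swung shut, and the red pin is seated and held down with about 22 N. The hand-in returned no verdict.

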